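# Eject the walnut basket base and put it on the weaving stand

### The arm

A 6-joint arm with a two-finger parallel gripper is mounted at the origin on the work surface. World frame = base frame: x ahead of the robot, y to its left, z up, the work surface at z = 0. Lengths are in m, angles in rad, forces in N, time in s.
With the tool pointing down it reaches from about 0.425 to 0.95 m from the base axis. Payload 3.5 kg.
Tool frame: the origin (TCP) lies between the finger pads; the fingertips stand 14 mm ahead of it and the grasp point (between the pads) lies 5 mm behind it; z points along the fingers, x is the direction in which the jaws open and shut, and the axes are right-handed (so a half turn about z gives the same grasp; the last joint's range is limited). The gripper opens to 85 mm and grips with 20 to 120 N. Pads are 22 mm wide; open, the fingers measure 114 mm over their backs; the gripper's body (76 mm by 85 mm) begins 54 mm behind the grasp point. The pads swing forward as they close: fully open they stand 13 mm farther back than shut.
Start: joints at [1.171, 0.286, 1.577, -0, 1.279, -0.15], TCP at [0.167, 0.654, 0.245] pointing down, gripper open.
Joint ranges: [-2.77, 2.77], [-0.9, 2.22], [0.21, 2.48], [-1.53, 4.67], [0.24, 2.81], [-2.84, 2.84]. Speed limits (rad/s): [2.79, 2.79, 3.14, 3.14, 3.14, 3.14].

### API

Orientations are given as a 3x3 rotation matrix whose columns are the frame's x, y, z axes.
In Python, from cell import robot, snapshot, camera_params, order, monitor gives the robot as it stands. Calls block until the motion is done:
- robot.goto(position, orientation): joint-space move of the TCP to a pose.
- robot.move_linear(position, orientation=None, vel=0.15, until_force=None): straight line of the TCP; orientation=None keeps the orientation; vel is the mean speed in m/s. With until_force (N) it stops when the force on the tool has changed by that much, and returns True; else False.
- robot.move_joints(angles): joint-space move.
- robot.let_go() and robot.close(force=None): open the fingers fully, or close them until they stop; force is the grip in N (None keeps the last).
- robot.dwell(seconds).
- robot.solve_ik(position, orientation): joint angles nearest the present ones, or None.
- snapshot(name): name is "scene" or "top" or "wrist"; returns the picture (480x640x3 uint8, blue, green, red); there is no depth.
- camera_params(name): a dict with "fx", "fy", "cx", "cy" (pixels), "R" (3x3) and "t" (3): a world point X has camera coordinates R X + t. Camera axes: x right, y down, z forward; pixel columns grow to the right and rows downward; lengths in m; the calibration is good to about 2 mm. A picture is of the moment at which its call begins: read the wrist's pose just before it. camera_params takes no time and is no camera call; for the wrist camera it gives the pose at the moment of the call.
A pose or a line that the arm cannot do raises robot.Unreachable and nothing moves.
- order.sign_off(): hands the job in, once; it reports no verdict.
Readings, each from a call of its own:
- monitor.current_t(): time.
- monitor.current_q(): joint angles.
- monitor.current_joint_vel(): joint speeds.
- monitor.current_joint_efforts(): joint torques, N m.
- monitor.current_tool_pos(): TCP position.
- monitor.current_tcp_rot(): TCP orientation.
- monitor.current_force(): force on the tool from outside, world axes, zero at the start.
- monitor.current_moment(): the same for the moment, N m.
- monitor.current_width(): finger opening in m.
Only numpy, scipy, OpenCV 4.12 (cv2) and the standard library are available. Lean on these libraries where they do the work, as an engineer would, in place of code of your own. Each camera call takes 0.05 s, during which the arm holds its last target.

### The job

Push down the red lever of the cell that holds the dark walnut basket base, so that the base is pushed up out of its cell from below, and let go of the lever. Then grip the raised walnut base, set it down gently, flat in the middle of the round cork weaving stand, and let go; leave the pale beech base down in its cell.

Things in the scene. Friction and masses are not known exactly. Their poses are not given: they have to be found in the camera images.
- walnut_base: Dark brown wooden disc, 52 mm across, 20 mm thick, 45 g, small pale stake holes on top. Origin: centre of its underside, z up. Starts flush in one of the jig's two cells (54 mm across, 20 mm deep; either one). Pressing that cell's lever fully down lifts it from below on a flat ejector until it stands 16 mm proud of the jig's top; it stays up when the lever is let go.
- beech_base: Bystander: a pale wooden disc of the same size, origin likewise, flush in the jig's other cell.
- jig: Fixed blue-painted block 100 (x) by 190 (y) mm, top 70 mm above the table. Origin: centre of its underside, z up; -x faces roughly the robot. Cells centred at x 0, y +45 and -45 mm. Each has a lever with a red paddle, 36 by 34 mm, centred at x -123 mm and its cell's y, top 49 mm above the table, 31 mm when fully down on its stop. Pressing takes about 6 N; levers stay where left.
- stand: Weaving stand, fixed to the table: flat round cork top 120 mm across, 35 mm above the table, on a dark steel foot, with a thin white ring 68 mm across round its middle. Origin: centre of its underside on the table, z up.
Things that resemble listed ones, but are neither listed nor needed, are in the scene too. There is more than one size of the walnut_base; the one meant has the size given above.

How it is judged:
On the way, in this order (a step that is already met when the one before it is completed fails the run):
1. the walnut base stands at least 10 mm up in its cell, on the ejector, with no finger touching it (z of walnut_base in the frame of jig between 0.06 and 0.07 m and contact force between walnut_base and jig above 0.1 N and contact force between walnut_base and the fingers below 0.1 N), for 0.2 s.
2. the walnut base is gripped and lifted clear of the jig (z of walnut_base in the frame of jig above 0.075 m and contact force between walnut_base and the fingers above 0.5 N), for 0.1 s.
At the end, for the whole second after the job is handed in: The walnut base lies flat and still on the cork top of the stand, its centre within 20 mm of the stand's centre, released; the beech base is still down in its cell (raised by less than 4 mm) (horizontal distance between walnut_base and stand below 0.02 m and z of walnut_base in the frame of stand between 0.031 and 0.039 m and angle between walnut_base's own z axis and vertical below 0.12 rad and linear speed of walnut_base below 0.02 m/s and z of beech_base in the frame of jig below 0.054 m and distance of beech_base from where it was at the start of the episode below 0.008 m); the robot touches nothing.
It fails at once if the beech base is raised or moved by more than 8 mm (distance of beech_base from where it was at the start of the episode above 0.008 m).
It fails at once if the walnut base is dropped (falls freely faster than 0.6 m/s, that is from more than about 2 cm) (linear speed of walnut_base above 0.6 m/s and contact force between walnut_base and the fingers below 0.1 N).
It also fails if it takes over 51 s, if anything falls off the work surface, if the arm or the gripper's body presses on something with over 40 N, if the wrist force passes 120 N, or if a joint passes its speed limit or range.

## Working session

There is one attempt and no reset: what is moved stays moved. The work goes in short steps, each a Python script; the robot and the scene stay as the last script left them, time stands still between calls to the robot, and variables do not carry over. Pictures are saved under pics/ and viewed, and the job is handed in when it is done.

```bash
mkdir -p pics; ls; python3 - <<'E'
from cell import robot, snapshot, camera_params, order, monitor
import cv2
for n in("scene","top","wrist"):
    p=camera_params(n); print(n,p)
    cv2.imwrite(f"pics/a_{n}.png",snapshot(n))
print(monitor.current_t(),monitor.current_width(),monitor.current_tcp_rot())
E
```

```text
pics
scene {'fx': 465.50323276209286, 'fy': 465.50323276209286, 'cx': 318.06767769442615, 'cy': 235.5741446942531, 'R': array([[ 0.34554366,  0.9383911 , -0.00466189],
       [ 0.55125449, -0.20700374, -0.80824993],
       [-0.75941956,  0.27671575, -0.58882113]]), 't': array([-0.20506205, -0.23093463,  1.10420857])}
top {'fx': 463.0747187107137, 'fy': 463.0747187107137, 'cx': 320.76689172141, 'cy': 237.85489605780927, 'R': array([[-3.07061515e-02, -9.99523636e-01, -3.10379084e-03],
       [-9.93988663e-01,  3.08623000e-02, -1.05043116e-01],
       [ 1.05088867e-01, -1.40336929e-04, -9.94462825e-01]]), 't': array([0.04911515, 0.52363965, 0.66095954])}
wrist {'fx': 405.08044352931574, 'fy': 405.08044352931574, 'cx': 319.586767238116, 'cy': 240.35999717094575, 'R': array([[ 0.24640878,  0.96916362, -0.00214201],
       [ 0.93535166, -0.23723224,  0.26237021],
       [ 0.25377151, -0.06665386, -0.96496491]]), 't': array([-0.67370977, -0.03356043,  0.37875927])}
0.15 0.08504613392832264 [[ 2.47172469e-01  9.68971214e-01 -7.46471116e-04]
 [ 9.68969704e-01 -2.47173421e-01 -1.73595169e-03]
 [-1.86659503e-03 -2.94228432e-04 -9.99998215e-01]]
```

View pics/a_scene.png

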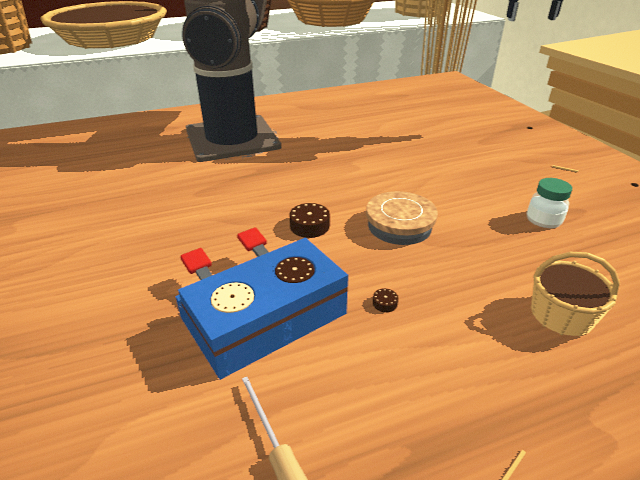

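View pics/a_top.png

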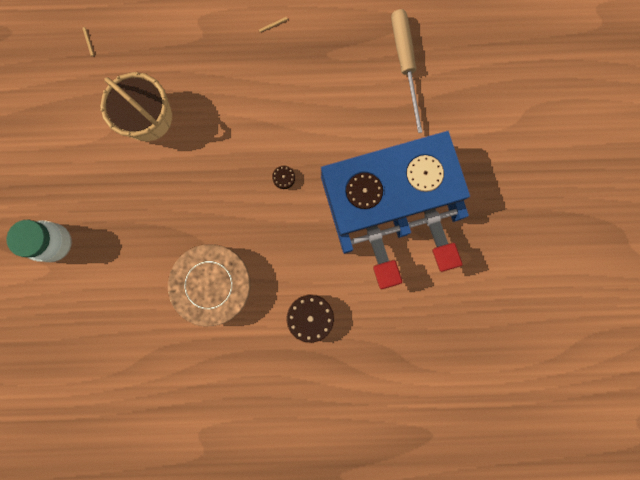

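View pics/a_wrist.png

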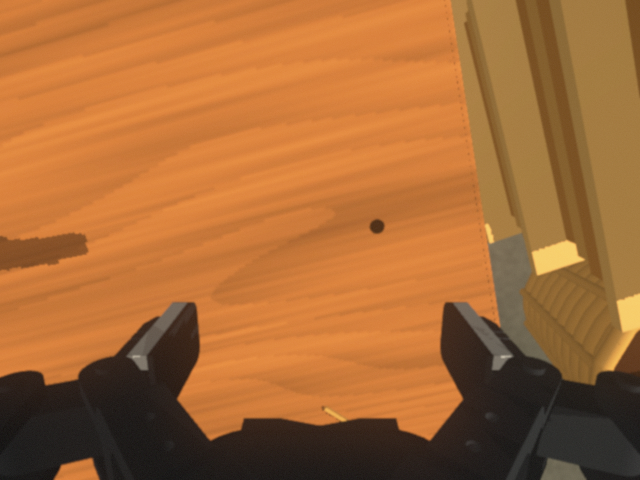

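The top view shows the walnut base in the jig at about (365,190), its lever paddle at (387,275), the beech base at (426,173) and the stand ring at (208,285). The loose dark discs at (310,318) and (284,177) are decoys. I'll measure these next and cross-check them with the scene view.

```bash
cat > h.py <<'E'
import numpy as np, cv2
from cell import robot, snapshot, camera_params, order, monitor
def ray(p,u,v):
    d=p["R"].T@np.array([(u-p["cx"])/p["fx"],(v-p["cy"])/p["fy"],1]); return -p["R"].T@p["t"],d
def onz(p,u,v,z):
    o,d=ray(p,u,v); return o+d*(z-o[2])/d[2]
def conts(m,amin=60):
    cs,_=cv2.findContours(m.astype(np.uint8)*255,cv2.RETR_EXTERNAL,cv2.CHAIN_APPROX_NONE)
    return [c for c in cs if cv2.contourArea(c)>amin]
def planepts(p,c,z): return np.array([onz(p,u,v,z)[:2] for u,v in c.reshape(-1,2)],np.float32)
E
python3 - <<'E'
from h import *
for n in("top","scene"):
    im=cv2.imread(f"pics/a_{n}.png");p=camera_params(n)
    h,s,v=[a.astype(int) for a in cv2.split(cv2.cvtColor(im,cv2.COLOR_BGR2HSV))]
    b,g,r=[a.astype(int) for a in cv2.split(im)]
    blue=(h>95)&(h<125)&(s>120)&(v>60)
    bc=max(conts(blue),key=cv2.contourArea)
    hull=np.zeros(im.shape[:2],np.uint8); cv2.drawContours(hull,[cv2.convexHull(bc)],-1,1,-1)
    def rep(name,m,z,amin=60):
        for c in conts(m,amin):
            P=planepts(p,c,z); (cx,cy),wh,a=cv2.minAreaRect(P*1000); 
            print(n,name,"px",c.reshape(-1,2).mean(0).round(),"ctr",round(cx,1),round(cy,1),"size",np.round(wh,1),"ang",round(a,1))
    dark=(v<85)&(r>b)&(s>60)&(hull>0)
    dk=cv2.morphologyEx(dark.astype(np.uint8),cv2.MORPH_CLOSE,np.ones((5,5)))
    rep("walnut",dk,.07,300)
    rep("beech",(v>150)&(r>b+20)&(hull>0)&(h>10)&(s<140),.07,300)
    rep("red",((h<6)|(h>174))&(s>190)&(r>120),.049,200)
    if n=="top":
        rep("blue",blue,.07,2000)
    w=(r>190)&(b>150)&(s<90)
    w[:, :150]=0
    rep("ring",w,.035,30)
E
```

```text
top walnut px [364. 190.] ctr 585.7 -30.8 size [50.  50.5] ang 43.6
top beech px [425. 173.] ctr 608.9 -116.7 size [49.5 50.7] ang 87.1
top red px [389. 274.] ctr 467.3 -60.7 size [33.5 31.8] ang 15.8
top red px [448. 258.] ctr 489.6 -147.1 size [33.5 32.9] ang 15.3
top blue px [394. 194.] ctr 583.6 -75.8 size [125.7 192.4] ang 14.5
scene walnut px [275. 324.] ctr 670.6 -69.2 size [ 23.2 179.4] ang 8.7
scene walnut px [294. 270.] ctr 589.0 -31.4 size [49.7 50.3] ang 69.5
scene beech px [232. 297.] ctr 611.2 -117.7 size [50.7 51.5] ang 76.2
scene red px [196. 260.] ctr 496.6 -148.5 size [46.1 33.5] ang 12.3
scene red px [252. 238.] ctr 474.1 -62.3 size [45.6 34.3] ang 10.7
scene ring px [260. 410.] ctr 749.3 -121.1 size [89.7  5.8] ang 8.6
scene ring px [232. 297.] ctr 572.9 -113.8 size [55.2 51.5] ang 69.5
scene ring px [562. 210.] ctr 558.4 446.1 size [22.5 85. ] ang 40.2
scene ring px [402. 205.] ctr 457.8 201.1 size [69.1 61.7] ang 61.0
scene ring px [170.  34.] ctr -998.4 -40.0 size [129.9 587.5] ang 82.4
scene ring px [337.  27.] ctr -879.4 653.3 size [695.1 656.8] ang 66.2
scene ring px [386.  10.] ctr -1110.3 957.9 size [129.6 386.3] ang 67.4
scene ring px [548.  33.] ctr -510.4 1321.8 size [ 711.1 1815.3] ang 40.7
scene ring px [452.  12.] ctr -938.0 1217.7 size [ 20.3 583.1] ang 55.1
```

```bash
python3 - <<'E'
from h import *
for n,box in(("top",(160,240,255,330)),("scene",(360,185,445,245))):
    im=cv2.imread(f"pics/a_{n}.png");p=camera_params(n)
    x0,y0,x1,y1=box
    hs=cv2.cvtColor(im,cv2.COLOR_BGR2HSV).astype(int);h,s,v=hs[...,0],hs[...,1],hs[...,2]
    m=np.zeros(v.shape,bool); m[y0:y1,x0:x1]=True
    for th in (60,80):
        q=np.argwhere(m&(s<th)&(v>170))[:,::-1]
        if len(q)<20: continue
        P=np.array([onz(p,*a,.035)[:2]*1000 for a in q],np.float32)
        (cx,cy),wh,a=cv2.fitEllipse(P); print(n,"ring",th,len(q),cx,cy,wh)
    # cork outline: brighter, less saturated than table
    print(n,"table hsv",hs[y0+1,x0+1],"cork",np.median(hs[y0+35:y0+40,x0+20:x0+30].reshape(-1,3),0))
a=np.array([587.3,-31.1]);b=np.array([610,-117.2])
d=a-b;print("spacing",np.linalg.norm(d),"yaw",np.degrees(np.arctan2(-d[0],d[1])))
yaw=np.arctan2(-d[0],d[1]);X=np.array([np.cos(yaw),np.sin(yaw)])
print("paddle pred",a-123*X,"beech paddle",b-123*X)
E
```

```text
top ring 60 103 460.9717712402344 199.57687377929688 (67.630859375, 67.78307342529297)
top ring 80 210 460.8289794921875 199.4232635498047 (67.5467529296875, 67.75630950927734)
top table hsv [ 13 148 165] cork [ 14.  124.  176.5]
scene ring 60 87 461.107666015625 199.3470916748047 (67.38268280029297, 67.76589965820312)
scene ring 80 114 461.0414123535156 199.3514862060547 (67.22240447998047, 67.88733673095703)
scene table hsv [ 14 160 232] cork [ 16. 132. 236.]
spacing 89.04212486233693 yaw 14.769764174309625
paddle pred [468.36415906 -62.4570684 ] beech paddle [ 491.06415906 -148.5570684 ]
```

The two views agree to about 3 mm. Ring diameter is 67.6 mm (given 68), cell spacing 89 mm (given 90), and the predicted and measured paddle positions match. Next I press the lever.

```bash
cat >> h.py <<'E'
yaw=np.radians(14.9); c,s_=np.cos(yaw),np.sin(yaw)
RY=np.array([[-s_,c,0],[c,s_,0],[0,0,-1.]])  # jaws along jig y
E
python3 - <<'E'
from h import *
robot.close(20)
px,py=.4683,-.062
robot.goto([px,py,.13],RY); print(monitor.current_tool_pos(),monitor.current_q(),monitor.current_width())
print(robot.move_linear([px,py,.070],vel=.08,until_force=15),monitor.current_tool_pos())
r=robot.move_linear([px,py,.0445],vel=.03,until_force=20); print(r,monitor.current_tool_pos(),monitor.current_force(),monitor.current_t())
cv2.imwrite("pics/b_scene.png",snapshot("scene"))
E
```

```text
[ 0.46855103 -0.06160175  0.13016377] [-3.45950800e-01 -3.42926541e-02  2.15671430e+00  1.47317468e-04
  1.01882722e+00 -2.17763427e+00] 8.921612641458711e-05
False [ 0.46873089 -0.06213682  0.07040937]
False [ 0.46735102 -0.06256142  0.04532701] [-7.73894939 -3.57451529 10.44967884] 5.5833
```

View pics/b_scene.png

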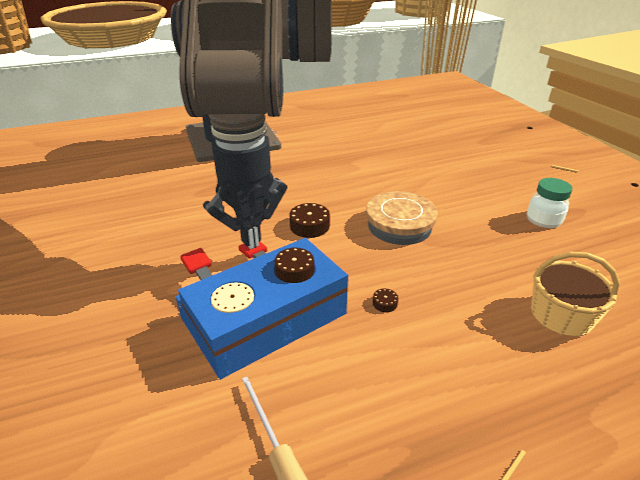

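The walnut base is up, showing dark at (295,263), and the paddle is under the fingertips at (253,247). I'll press slightly further to the stop, let go of the lever and measure the raised base.

```bash
python3 - <<'E'
from h import *
px,py=.4683,-.062
print(robot.move_linear([px,py,.0430],vel=.02,until_force=8),monitor.current_tool_pos(),monitor.current_force())
robot.move_linear([px,py,.16],vel=.12)
print(monitor.current_force())
robot.let_go()
R2=RY@np.diag([-1,-1,1.])
robot.goto([.45,.15,.25],R2)
print(monitor.current_q(),monitor.current_t())
for n in("top","scene"):
    im=snapshot(n);cv2.imwrite(f"pics/c_{n}.png",im);p=camera_params(n)
    hs=cv2.cvtColor(im,cv2.COLOR_BGR2HSV).astype(int);v=hs[...,2]
    b,r=im[...,0].astype(int),im[...,2].astype(int)
    # crop around predicted location
    X=p["R"]@np.array([.5873,-.0311,.086])+p["t"];u0,v0=p["fx"]*X[0]/X[2]+p["cx"],p["fy"]*X[1]/X[2]+p["cy"]
    m=np.zeros(v.shape,bool);m[int(v0)-30:int(v0)+35,int(u0)-32:int(u0)+32]=1
    holes=m&(r>b+15)&(v>120)
    dark=cv2.morphologyEx(((m&(v<85)&(r>=b))).astype(np.uint8),cv2.MORPH_CLOSE,np.ones((5,5)))
    for c in conts(dark,300):
        (cx,cy),wh,a=cv2.minAreaRect(planepts(p,c,.086)*1000);print(n,(u0,v0),cx,cy,wh)
    hc=[q.reshape(-1,2).mean(0) for q in conts(holes,0.5)]
    hp=np.array([onz(p,*q,.086)[:2]*1000 for q in hc],np.float32)
    if len(hp)>5: print("holes",len(hp),cv2.minEnclosingCircle(hp))
E
```

```text
False [ 0.46744021 -0.06261472  0.04503119] [-11.66743015  -1.51623812  20.25372755]
[ 0.16292102 -0.14481616 -1.39486256]
[ 1.07213043e-01 -1.73433015e-01  2.04901840e+00 -4.18080068e-05
  1.26620374e+00  1.41794255e+00] 10.8
top (np.float64(365.75438716480517), np.float64(186.8905498289173)) 583.8216552734375 -29.26630973815918 (50.94002151489258, 51.79800033569336)
holes 14 ((599.9954833984375, -22.314937591552734), 36.105159759521484)
scene (np.float64(293.42365687934165), np.float64(258.6920029124303)) 598.0031127929688 -34.20425033569336 (49.00225830078125, 67.5233383178711)
holes 15 ((571.7039794921875, -24.914518356323242), 37.009857177734375)
```

```bash
python3 -c "
import cv2
a=cv2.imread('pics/c_top.png')[120:320,280:500];b=cv2.imread('pics/c_scene.png')[180:380,150:370]
cv2.imwrite('pics/c_crop.png',cv2.resize(cv2.hconcat([a,b]),None,fx=1.8,fy=1.8))"
```

```text
(no output)
```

View pics/c_crop.png

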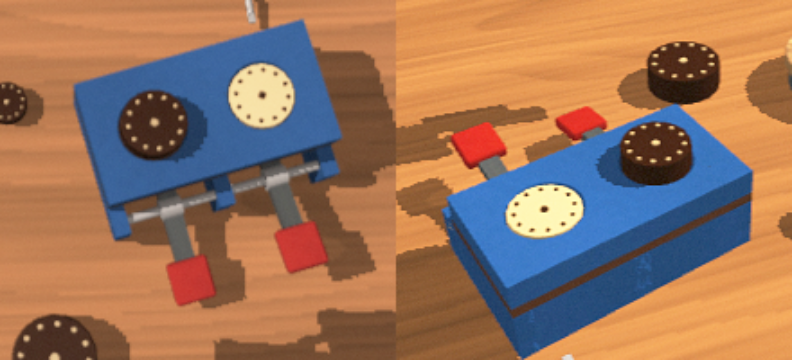

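The base stands up by itself, and the lever is on its stop (20 N with the tip at 31 mm). The central pale hole sits within 1 px of prediction in both views. I'll hover over it and check once with the wrist camera, since the other views differ by about 3 mm in x.

```bash
python3 - <<'E'
from h import *
R2=RY@np.diag([-1,-1,1.])
robot.goto([.5868,-.031,.20],R2); robot.dwell(.3)
p=camera_params("wrist");im=snapshot("wrist");cv2.imwrite("pics/d_wrist.png",im)
print(monitor.current_q(),monitor.current_tool_pos(),monitor.current_t())
for X in([.5868,-.031,.086],[.61,-.117,.07],[.5868,-.031,.07]):
    x=p["R"]@np.array(X)+p["t"];print(p["fx"]*x[0]/x[2]+p["cx"],p["fy"]*x[1]/x[2]+p["cy"])
np.savez("w.npz",**p)
E
```

```text
[-2.23941080e-01  1.35718783e-01  1.83790136e+00  5.03784590e-05
  1.16714840e+00  1.08545323e+00] [ 0.58669175 -0.03013045  0.20054514] 12.175
321.64869975698804 239.32096373596255
456.3627575440876 232.89009453254818
321.52267692709694 233.03047296171636
```

View pics/d_wrist.png

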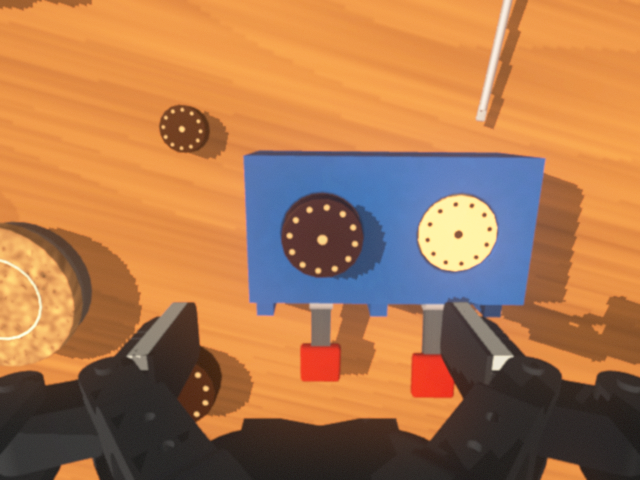

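The wrist view puts the central hole at (322,240), against a prediction of (321.6,239.3), so the position is confirmed. I'll grip and lift.

```bash
python3 - <<'E'
from h import *
x,y=.5866,-.0312
print(robot.move_linear([x,y,.12],vel=.1))
print(robot.move_linear([x,y,.087],vel=.05,until_force=6),monitor.current_tool_pos())
robot.close(35); print(monitor.current_width(),monitor.current_force())
robot.move_linear([x,y,.11],vel=.04)
print(monitor.current_width(),monitor.current_force())
robot.move_linear([x,y,.19],vel=.1)
print(monitor.current_width(),monitor.current_tool_pos(),monitor.current_t())
cv2.imwrite("pics/e_scene.png",snapshot("scene"));cv2.imwrite("pics/e_wrist.png",snapshot("wrist"))
im=cv2.hconcat([cv2.imread("pics/e_scene.png")[80:400,120:480],cv2.imread("pics/e_wrist.png")[140:460,140:500]]);cv2.imwrite("pics/e.png",im)
E
```

```text
False
False [ 0.58677616 -0.03122961  0.08709216]
0.05027061574859946 [-1.02928602 -0.13688189  1.80194248]
0.05015004798779068 [ 0.03877688  0.93828471 -1.06734935]
0.050133456301886044 [ 0.58604252 -0.03106239  0.1890678 ] 16.025
```

View pics/e.png

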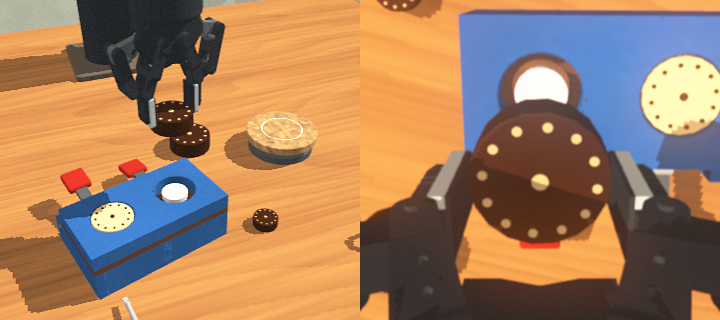

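The base is held level, at width 50 mm; the empty cell shows the white ejector and the beech base is still flush. Next I place it on the stand.

```bash
python3 - <<'E'
from h import *
R2=RY@np.diag([-1,-1,1.])
x,y=.461,.1994
robot.move_linear([x,y,.19],R2,vel=.15)
robot.move_linear([x,y,.075],vel=.1)
robot.dwell(.3)
print(monitor.current_width(),monitor.current_tool_pos(),monitor.current_force())
print(robot.move_linear([x,y,.0545],vel=.02,until_force=3),monitor.current_tool_pos(),monitor.current_force(),monitor.current_t())
cv2.imwrite("pics/f_scene.png",snapshot("scene"))
cv2.imwrite("pics/f.png",cv2.resize(cv2.imread("pics/f_scene.png")[130:280,300:500],None,fx=3,fy=3))
E
```

```text
0.049984860814907925 [0.46119767 0.19946484 0.0753649 ] [1.07371987 0.02520043 0.05823344]
True [0.46077844 0.19934303 0.05682009] [-0.14466701 -0.05623842  4.67694222] 20.4667
```

View pics/f.png

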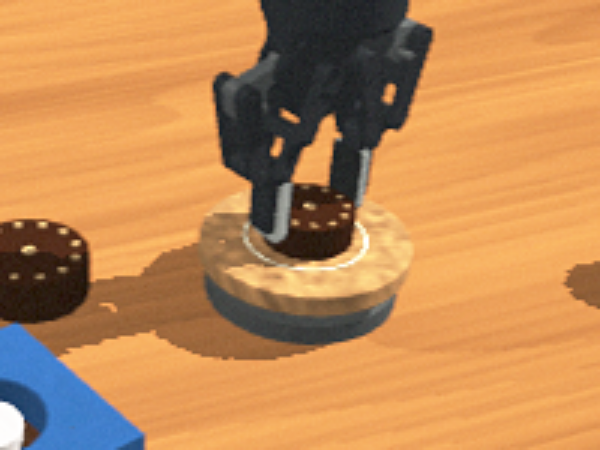

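Contact came at TCP z 0.0568 (0.056 expected), and the base sits inside the white ring. I'll release, back off and check.

```bash
python3 - <<'E'
from h import *
R2=RY@np.diag([-1,-1,1.])
robot.let_go(); robot.dwell(.2)
robot.move_linear([.461,.1994,.16],vel=.08)
robot.goto([.46,.42,.25],R2); robot.dwell(.3)
print(monitor.current_width(),monitor.current_force(),monitor.current_t())
crops=[]
for n,bx in(("top",(160,240,255,330)),("scene",(355,165,455,260))):
    im=snapshot(n);cv2.imwrite(f"pics/g_{n}.png",im);p=camera_params(n)
    x0,y0,x1,y1=bx
    v=im.max(2).astype(int);b,r=im[...,0].astype(int),im[...,2].astype(int)
    m=np.zeros(v.shape,bool);m[y0:y1,x0:x1]=1
    d=cv2.morphologyEx((m&(v<95)&(r>b)).astype(np.uint8),cv2.MORPH_CLOSE,np.ones((5,5)))
    for c in conts(d,300):
        (cx,cy),wh,a=cv2.minAreaRect(planepts(p,c,.055)*1000);print(n,cx,cy,wh)
a=cv2.imread("pics/g_top.png")[110:350,150:510]; b=cv2.imread("pics/g_scene.png")[140:380,130:490]
cv2.imwrite("pics/g.png",cv2.hconcat([a,b]))
E
```

```text
0.08580192548293068 [-0.34838533 -0.06537408  1.11615823] 23.8583
top 460.4403076171875 197.11595153808594 (54.92670822143555, 50.85099792480469)
scene 549.5087280273438 136.56329345703125 (91.05229187011719, 40.26705551147461)
scene 474.8728942871094 190.94235229492188 (48.33388900756836, 77.60575866699219)
```

View pics/g.png

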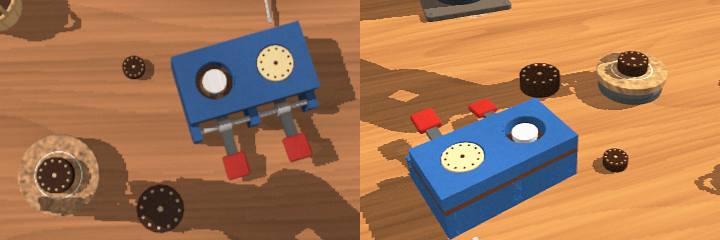

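The base lies flat inside the ring: the top view puts its centre about 2 mm from the stand's. The beech base is flush in its cell.

```bash
python3 - <<'E'
from cell import order,monitor
order.sign_off(); print(monitor.current_t())
E
```

```text
the job is handed in; nothing more can be done
the job is handed in; nothing more can be done
```

The walnut base is on the cork stand and released, and the job was handed in at about 24 s of the 51 s allowed. No verdict was reported.

- **Lever:** I pressed the walnut cell's lever to its stop (20 N, fingertips at 31 mm) and let go. The base stayed up on its own.
- **Grip and placing:** I gripped the base, lifted it clear of the jig and lowered it onto the cork, stopping on a light contact of about 4.7 N. I then opened the fingers and moved the arm away.
- **Last checks:** In the top view the base's centre is about 2 mm from the stand's centre. It looks flat inside the white ring in both views, and the beech base is still flush in its cell.
- **Disagreements:** The top and scene cameras differed by about 3 mm on where the walnut base started; the wrist camera settled it to within 1 px. The final scene-view measurement was unusable because its mask also caught the disc's side and the stand's dark foot. That left the final position resting on the top view's number and on how both pictures look.

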